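Pump down the strip gauge and hold its guide at the click stop

TASK

Fix the blue glass-strip gauge to the table by pumping its sprung red lever through three full strokes, each fully down and fully back up. Then pinch the yellow grip and slide the carriage along the rail until its ball clicks into the notch of the orange index clip, without running out past the clip. Finish while still pinching the grip, holding the carriage still, centred in the notch; leave the other things on the table alone.

Things in the scene. Friction and masses are not known exactly. Their poses are not given: they have to be found in the camera images.
- gauge: Strip gauge, fixed to the table: blue base plate on a black rubber foot, 186 x 426 mm, plate top 16 mm above the table, with an aluminium rail, a bed with a clear glass blank behind it and a hand pump at its left (+y) end. Origin on the table: the rail runs along the gauge's y, centred at x = -30 mm; the plate reaches from x = -81 to 105 mm and y = -173 to 253 mm. Local z up.
- carriage: Black carriage with the yellow grip, on the rail; it cannot be lifted off. Origin at table height under the grip's axis; axes as the gauge's. It slides from gauge y = -130 mm (right end) to 110 mm (left end, toward the pump) with 1 to 2 N of friction and stays where it is left. It starts 60 to 200 mm right (-y of the gauge) of the clip.
- grip (a point): Centre of the top of the carriage's upright round yellow grip: 24 mm diameter, free to grasp from above over its upper 45 mm; its top is 100 mm above the table. The carriage's black saddle below it is 45 mm high and 44 mm long along the rail; a plunger housing (52 mm high) stands 32 mm from the grip's axis on the robot's side. Axes parallel to the gauge's.
- notch (a point): Middle between the two steel humps of the orange index clip (38 mm long) in front of the rail; its place along the rail varies. Axes as the gauge's. Carriage in the notch: grip at the same gauge y. Moving +y, its ball meets the first hump 16 mm before, needs about 8 N to climb, crests 8 mm before, then pulls itself to the centre when free; about 8 N to leave it either way.
- pump_lever (a joint): Angle of the pump lever (rad): 0 raised (rest, 0.45 rad above level), growing as it is pressed down to a stop at 0.60 (0.15 rad below level). A spring raises it again: 3.5 to 6.5 N at the paddle.
- paddle (a point): Middle of the top face of the lever's red paddle, 50 x 34 mm, 12 mm thick; at rest about 130 mm above the table. The lever points to the robot (-x of the gauge); its pivot lies along the gauge's y at 75 mm height, 120 mm from the paddle's middle. Fully down, the paddle's top middle is about 63 mm above the table and 14 mm nearer the robot than at rest.
- deli_cup: Bystander: round clear cup of sea-green glass, 114 mm across, 95 mm high. Origin under its centre.
- blue_dropper: Bystander: small upright bottle with blue band and red tip, 28 mm across, 85 mm high. Origin under its centre.
- glue: Bystander: white glue bottle with a blue nozzle, 35 x 47 mm, 154 mm high, upright. Origin under its centre.
- tape_roll: Bystander: flat roll of masking tape, 104 mm across, 25 mm high. Origin under its centre.
- cup_jet: Bystander: small clear cup of black glass bits, 71 mm across, 26 mm high. Origin under its centre.
- kitchen_timer: Bystander: round teal and cream kitchen timer, 69 mm across, 43 mm high. Origin under its centre.
- glass_cutter: Bystander: thin glass cutter with a brass barrel lying on the table, 12 x 130 x 12 mm. Origin under its centre.
- tweezers: Bystander: steel tweezers lying on the table, 19 x 122 x 9 mm. Origin under their centre.

How it is judged:
On the way, in this order (a step that is already met when the one before it is completed fails the run):
1. first stroke: the lever fully down (value of joint pump_lever above 0.52 rad), for 0.05 s.
2. first stroke: the lever back up (value of joint pump_lever below 0.08 rad), for 0.05 s.
3. second stroke: the lever fully down (value of joint pump_lever above 0.52 rad), for 0.05 s.
4. second stroke: the lever back up (value of joint pump_lever below 0.08 rad), for 0.05 s.
5. third stroke: the lever fully down (value of joint pump_lever above 0.52 rad), for 0.05 s.
6. third stroke: the lever back up (value of joint pump_lever below 0.08 rad), for 0.05 s.
7. the carriage is in the notch (y of grip in the frame of notch between -0.004 and 0.004 m), for 0.1 s.
At the end, for the whole second after the job is handed in: The carriage stands still within 4 mm of the notch's centre, the fingers hold its grip (more than 3 N of contact, fingers around the grip), and the pump lever is up (all of step 7 and linear speed of carriage below 0.005 m/s and contact force between the fingers and carriage above 3 N and height (world z) of the grasp point below 0.125 m and horizontal distance between the grasp point and grip below 0.025 m and value of joint pump_lever below 0.08 rad); the arm keeps its last pose, push and grip.
It fails at once if the carriage ran out past the clip (y of grip in the frame of notch above 0.014 m).
It fails at once if a bystander was moved (distance of any of deli_cup, blue_dropper, glue, tape_roll, cup_jet, kitchen_timer, glass_cutter, tweezers from where it was at the start of the episode above 0.03 m).
It also fails if it takes over 64 s, if anything falls off the work surface, if the arm or the gripper's body presses on something with over 40 N, if the wrist force passes 120 N, or if a joint passes its speed limit or range.

ROBOT

A 7-joint arm with a two-finger parallel gripper is mounted at the origin on a cart in front of the work surface, level with it; the furniture and walls round the work are solid. World frame = base frame: x ahead of the robot, y to its left, z up, the work surface at z = 0. Lengths are in m, angles in rad, forces in N, time in s.
With the tool pointing down it reaches from about 0.4 to 0.875 m from the base axis. Payload 6.5 kg.
Tool frame: the origin (TCP) lies midway between the tips of the shut fingers; the grasp point (between the pads) lies 19 mm behind it (robot.pinch_z is the distance from the TCP to the grasp point, in m); z points along the fingers, y is the direction in which the jaws open and shut (so a half turn about z gives the same grasp; the last joint's range is limited). The gripper opens to 88 mm and grips with 3 to 60 N. Pads are 18 mm wide; open, the fingers measure 123 mm over their backs; the gripper's body (75 mm by 187 mm) begins 45 mm behind the grasp point.
Start: joints at [-1.206, 0.536, -0.004, 1.538, 0.003, 1.067, -0.071], TCP at [0.271, 0.591, 0.239] pointing down, gripper open.
Joint ranges: [-2.7, 2.7], [-0.37, 2.16], [-1.27, 1.26], [0.24, 2.4], [-1.31, 4.45], [0.19, 1.91], [-2.76, 2.76]. Speed limits (rad/s): [2.39, 2.39, 3.14, 3.14, 3.14, 3.14, 3.14].

INTERFACE

Orientations are given as a unit quaternion [x, y, z, w].
In Python, from station import robot gives the robot as it stands. The module is installed in compiled form; this text tells all that it offers.
- The arm moves only by the tool apply_moves, never from a script. Its argument "steps" is one flat list of numbers, 5 for each row, row after row: the shift along the tool's x, y, z in m, then the turn about the tool's z in degrees, then the gripper command: -1 is shut, 1 is fully open, values between are in proportion. In form: [x, y, z, roll, gripper, x, y, z, roll, gripper, ...]. A call has 1 to 20 rows; each row shifts and turns the pose as measured when the row begins, along the tool's axes as they then stand; what a row does not reach is not made up. A row lasts 1/8 s, in which the tool goes at most 62.5 mm and 10.7 degrees, less where a joint would pass 70% of its speed; a pose out of reach is approached as far as the arm can. A call with a gripper value outside its range is refused whole. The fingers move at their own pace and stop on an object; "grip_force" is the grip in N (left out, the last holds). Time passes only in rows, so rows that do not move let the fingers close. It gives the time, the measured TCP pose, the force and the opening at its end, in the units of the state.
- robot.state(): the state, without advancing time (a new reading comes with each control period).
- robot.capture(name): name is "side" or "top"; returns the picture (420x560x3 uint8, red, green, blue); there is no depth.
- robot.camera_model(name): a dict with "mtx" (3x3 intrinsics, pixels), "R" (3x3) and "t" (3): a world point X has camera coordinates R X + t. Camera axes: x right, y down, z forward; pixel columns grow to the right and rows downward; lengths in m; the calibration is good to about 2 mm. A picture is of the moment at which its call begins. camera_model takes no time and is no camera call.
- robot.sign_off(): hands the job in, once; it reports no verdict.
Trained networks look in the newest picture that a camera, given by its name, has taken for a name from the list of things; names that differ only in an ending like _2 or _b are one class to them, and where a whole thing is asked for, a point or a joint stands for the part that bears it (a point fixed in the world has none). Each returns a list of dicts, best first, with "p" (0 to 1); they miss things now and then, are a little off and sometimes report something else, mostly with a low value. They report only what shows in the picture. A call takes as long as a camera call.
- robot.search_frame(label, camera): "bbox" ([left, top, right, bottom] in pixels, round what is visible of it).
- robot.regions_of(label, camera): "mask" (420x560 bool, what is visible of it) and "bbox" ([left, top, right, bottom] in pixels, round what is visible of it).
- robot.pinpoint(label, camera): "point" ([column, row] in pixels: a listed point, or the origin of a listed thing).
The state is a dict: "t": time; "q": joint angles; "joint_velocities": joint speeds; "joint_efforts": joint torques, N m; "position": TCP position; "orientation": TCP orientation; "ft_force": force on the tool from outside, world axes, zero at the start; "ft_torque": the same for the moment, N m; "gripper_width": finger opening in m.
Only numpy, scipy, OpenCV 4.12 (cv2) and the standard library are available. Lean on these libraries where they do the work, as an engineer would, in place of code of your own. Each camera call takes 0.05 s, during which the arm holds its last target. There are 200 camera calls.

## Working session

There is one attempt and no reset: what is moved stays moved. The work goes in short steps, Python scripts to look and compute and a tool call to move; the robot and the scene stay as the last step left them, time stands still between calls to the robot, and variables do not carry over. Pictures are saved under pics/ and viewed, about 8 in all and at most 12, crops included, and the job is handed in when it is done.

Besides the shell and the picture viewer there is one more tool, called after "Request:" by a JSON object that holds its "name" and its "arguments". apply_moves: Moves the arm, as the interface text tells. Its arguments: {"type":"object","properties":{"steps":{"type":"array"},"grip_force":{"type":"number"}},"required":["steps"]}

```bash
mkdir -p pics; cat > h.py <<'E'
import numpy as np, cv2
from station import robot
def snap(c,n):
    im=robot.capture(c); cv2.imwrite(f'pics/{n}.png',im[:,:,::-1]); return im
def ray(c,px):
    m=robot.camera_model(c); R=np.array(m['R']);t=np.array(m['t'])
    d=R.T@np.linalg.solve(np.array(m['mtx']),[px[0],px[1],1]); return -R.T@t,d
def atz(c,px,z):
    o,d=ray(c,px); return o+d*(z-o[2])/d[2]
def proj(c,X):
    m=robot.camera_model(c); p=np.array(m['mtx'])@(np.array(m['R'])@np.array(X)+np.array(m['t'])); return p[:2]/p[2]
def tri(pa,pb):
    (o1,d1),(o2,d2)=ray('top',pa),ray('side',pb)
    s=np.linalg.lstsq(np.c_[d1,-d2],o2-o1,rcond=None)[0]
    a,b=o1+d1*s[0],o2+d2*s[1]; return (a+b)/2,np.linalg.norm(a-b)
E
python3 - <<'E'
from h import *
np.set_printoptions(precision=4,suppress=True)
a=snap('top','t0');b=snap('side','s0')
cv2.imwrite('pics/top.png',a[:,:,::-1]);
for l in ['grip','notch','paddle','gauge','carriage']:
    P={}
    for c in ['top','side']:
        r=robot.pinpoint(l,c); print(l,c,[(np.round(x['point'],1),round(x['p'],2)) for x in r[:3]])
        if r:P[c]=r[0]['point']
    if len(P)==2: print(tri(P['top'],P['side']))
for c in ['top','side']: print(c,ray(c,(280,210)))
s=robot.state();print(s['t'],s['position'],s['orientation'],s['ft_force'],s['gripper_width'],robot.pinch_z)
E
```

```text
grip top [(array([337.9, 227.5]), 0.88), (array([336.5, 227.5]), 0.28)]
grip side [(array([291.2, 234.3]), 0.89)]
(array([ 0.4667, -0.0097,  0.0926]), np.float64(0.0003809548497099461))
notch top [(array([297.1, 243.2]), 0.57), (array([212.4, 213.4]), 0.52), (array([405.6, 193.6]), 0.5)]
notch side []
paddle top [(array([255.7, 237.7]), 0.57)]
paddle side [(array([238.9, 190.9]), 0.51)]
(array([0.4175, 0.2642, 0.1382]), np.float64(0.008109449691104014))
gauge top [(array([310.1, 229.1]), 0.58), (array([185.2, 196. ]), 0.17)]
gauge side [(array([283.9, 247.1]), 0.72)]
(array([ 0.4807,  0.0764, -0.0019]), np.float64(0.01327008021451165))
carriage top [(array([336.1, 228.2]), 0.71)]
carriage side [(array([247. , 207.8]), 0.7), (array([289.1, 261.2]), 0.69), (array([214.4, 195.4]), 0.66)]
(array([0.396 , 0.0235, 0.1954]), np.float64(0.10705530385491276))
top (array([0.1806, 0.1681, 1.8717]), array([ 0.1892,  0.0096, -0.9819]))
side (array([-0.1504, -1.1298,  0.7953]), array([ 0.413 ,  0.799 , -0.4373]))
0.6 [0.2714 0.5906 0.2387] [0.2137 0.9769 0.     0.    ] [-0.2675  1.1416 -0.1633] 0.08819237604304425 0.0187
```

View pics/t0.png

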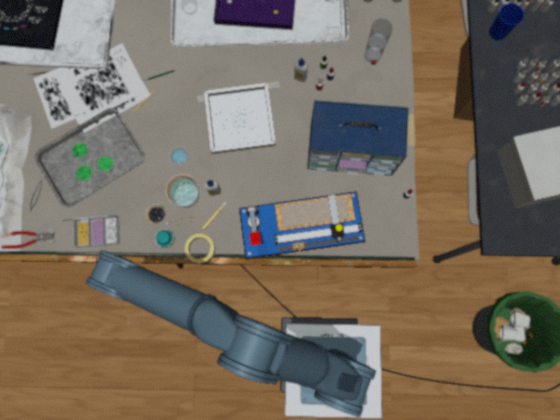

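View pics/s0.png

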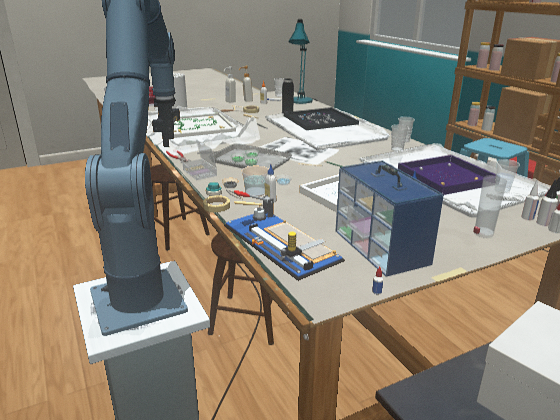

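Top view: gauge around (302,225), red paddle (256,238), yellow grip (339,228), orange clip near (298,246). The side view shows the gauge at (283,243). I'll zoom in on both.

```bash
python3 - <<'E'
import cv2,numpy as np
a=cv2.imread('pics/t0.png')[185:265,230:375];b=cv2.imread('pics/s0.png')[185:285,215:350]
a=cv2.resize(a,(725,400),interpolation=cv2.INTER_CUBIC)
cv2.imwrite('pics/za.png',a)
cv2.imwrite('pics/zb.png',cv2.resize(b,(810*98//100,588),interpolation=cv2.INTER_CUBIC))
E
```

```text
(no output)
```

View pics/za.png

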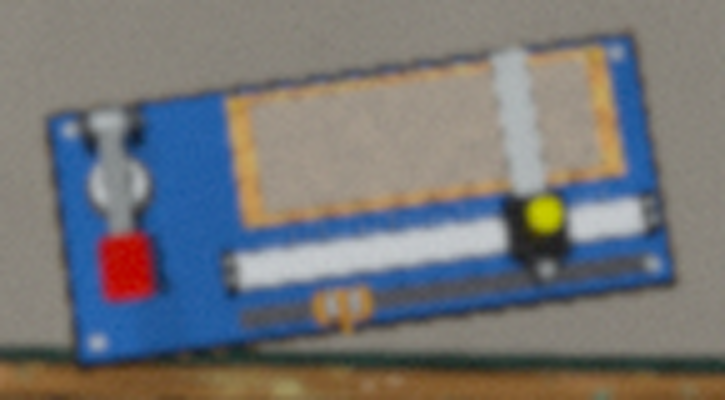

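View pics/zb.png

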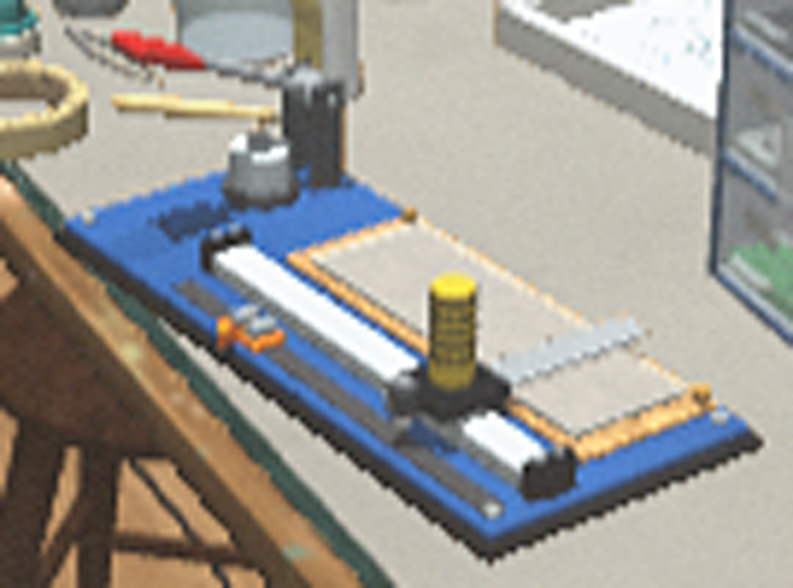

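```bash
cat > g.py <<'E'
from h import *
from scipy.optimize import least_squares
np.set_printoptions(precision=4,suppress=True)
T=lambda u,v:((u+.5)/5-.5+230,(v+.5)/5-.5+185)
S=lambda u,v:((u+.5)/5.874-.5+215,(v+.5)/5.88-.5+185)
loc=np.array([[105,253],[105,-173],[-81,-173],[-81,253]])/1000
W=lambda p,x,y,z:np.array([p[0]+np.cos(p[2])*x-np.sin(p[2])*y,p[1]+np.sin(p[2])*x+np.cos(p[2])*y,z])
inv=lambda p,X:np.array([[np.cos(p[2]),np.sin(p[2])],[-np.sin(p[2]),np.cos(p[2])]])@(np.array(X[:2])-p[:2])
pt=[T(47,113),T(632,36),T(675,283),T(82,362)]
ps={2:S(490,535),3:S(62,228),1:S(760,437)}
E
python3 - <<'E'
from g import *
def res(p,top=1,side=1):
    r=[]
    if top: r+=[proj('top',W(p,*l,.016))-q for l,q in zip(loc,pt)]
    if side: r+=[proj('side',W(p,*loc[i],.016))-q for i,q in ps.items()]
    return np.concatenate(r)
for a in [(1,0),(0,1),(1,1)]:
    f=least_squares(res,[.48,.07,.1],args=a);p=f.x;print(a,p,np.degrees(p[2]),f.fun.round(1))
print('clip top',[(z,inv(p,atz('top',T(344,303),z))) for z in (.03,.04)])
print('clip side',[(z,inv(p,atz('side',S(255,325),z))) for z in (.03,.04)])
print('grip',inv(p,atz('top',T(545,214),.1)),atz('top',T(545,214),.1),inv(p,atz('side',S(453,287),.1)))
print('paddle',inv(p,atz('top',T(128,268),.13)),atz('top',T(128,268),.13))
print('nozzle/glue etc')
for l in ['glue','blue_dropper','deli_cup','tape_roll','kitchen_timer','glass_cutter']:
    r=robot.pinpoint(l,'top'); print(l,[(atz('top',x['point'],0),round(x['p'],2)) for x in r[:2]])
E
```

```text
(1, 0) [0.4835 0.0689 0.1508] 8.642388288327117 [-1.  -0.9  1.2 -1.5  1.3  0.8 -1.6  1.4]
(0, 1) [0.484  0.0625 0.1407] 8.060310057423388 [-0.8  1.8 -1.1 -2.1  1.8 -1. ]
(1, 1) [0.4843 0.0672 0.149 ] 8.539434919179756 [-0.4 -1.2  1.8 -1.6  1.8  0.6 -1.1  1.  -1.   0.9 -1.9 -2.4  1.1 -2. ]
clip top [(0.03, array([-0.063 ,  0.0635])), (0.04, array([-0.0642,  0.0639]))]
clip side [(0.03, array([-0.0688,  0.0489])), (0.04, array([-0.0784,  0.034 ]))]
grip [-0.03   -0.0748] [ 0.4657 -0.0113  0.1   ] [-0.0322 -0.0805]
paddle [-0.0333  0.205 ] [0.4208 0.265  0.13  ]
nozzle/glue etc
glue [(array([0.6121, 0.4192, 0.    ]), 0.56)]
blue_dropper [(array([ 0.61  , -0.2631,  0.    ]), 0.39)]
deli_cup [(array([0.5849, 0.5241, 0.    ]), 0.71)]
tape_roll [(array([0.3943, 0.4466, 0.    ]), 0.57)]
kitchen_timer [(array([0.4351, 0.5993, 0.    ]), 0.68)]
glass_cutter [(array([ 0.474 , -0.0252,  0.    ]), 0.73), (array([0.5201, 0.4156, 0.    ]), 0.59)]
```

Request:
{"name": "apply_moves", "arguments": {"steps": [0,0,0,-8.3,-1,0,0,0,-8.3,-1,0,0,0,-8.3,-1,0,0,0,-8.3,-1,-0.012,-0.043,0,0,-1,-0.012,-0.043,0,0,-1,-0.012,-0.043,0,0,-1,-0.012,-0.043,0,0,-1,-0.012,-0.043,0,0,-1,-0.012,-0.043,0,0,-1,-0.012,-0.043,0,0,-1,-0.012,-0.043,0,0,-1,0,0,0,0,-1], "grip_force": 15}}

```text
t: 2.52
position: [0.4288, 0.2582, 0.239]
orientation: [-0.084, 0.996, 0.001, 0.001]
ft_force: [-0.5, -0.6, -0.6]
gripper_width: 0.0006
```

```bash
cat > st.py <<'E'
from h import *
np.set_printoptions(precision=4,suppress=True)
def st():
    s=robot.state(); x,y,z,w=s['orientation']
    from scipy.spatial.transform import Rotation as Ro
    R=Ro.from_quat(s['orientation']).as_matrix()
    print(round(s['t'],2),np.array(s['position']),'toolx',R[:,0],'tooly',R[:,1],'F',np.array(s['ft_force']),'w',s['gripper_width'],'q7',s['q'][6])
    return np.array(s['position']),R
if __name__=='__main__':
    p,R=st(); 
    print('to paddle (tool axes)',R.T@(np.array([.4215,.265,.13])-p))
E
python3 st.py
```

```text
2.52 [0.4288 0.2582 0.239 ] toolx [-0.9859 -0.1674 -0.0029] tooly [-0.1674  0.9859  0.0025] F [-0.4508 -0.5845 -0.5647] w 0.0006099739327682447 q7 1.0927552627356403
to paddle (tool axes) [0.0064 0.0077 0.109 ]
```

Request:
{"name": "apply_moves", "arguments": {"steps": [0.006,0.004,0.03,0,-1,0.006,0.004,0.03,0,-1,0,0,0.02,0,-1,0,0,0,0,-1]}}

```text
t: 3.02
position: [0.4151, 0.2686, 0.1582]
orientation: [-0.085, 0.996, 0.003, 0.003]
ft_force: [0.0, 0.5, -0.5]
gripper_width: 0.0002
```

```bash
python3 - <<'E'
from st import *
st()
a=snap('top','t1')[175:265,190:350];b=snap('side','s1')[170:290,150:310]
o=np.hstack([cv2.resize(a,(400,225),interpolation=2),cv2.resize(b,(400,300),interpolation=2)[:225]])
o=np.vstack([cv2.resize(a,(533,300),interpolation=2),np.pad(cv2.resize(b,(400,300),interpolation=2),((0,0),(0,133),(0,0)))])
cv2.imwrite('pics/z1.png',o[:,:,::-1])
E
```

```text
3.02 [0.4151 0.2686 0.1582] toolx [-0.9855 -0.1697 -0.0056] tooly [-0.1697  0.9855  0.0063] F [ 0.0253  0.457  -0.4842] w 0.0002125524134260155 q7 1.0515054993933004
```

View pics/z1.png

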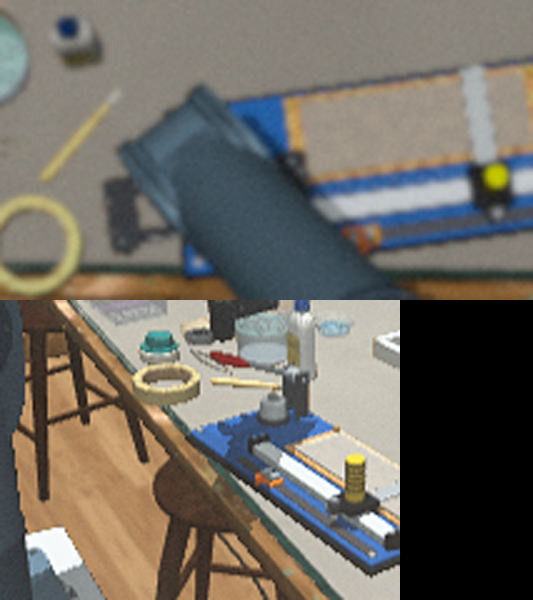

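The picture shows the gripper at about (235,320), over the red paddle at (230,357) in the lower panel. I'll press.

Request:
{"name": "apply_moves", "arguments": {"steps": [0,0,0.02,0,-1,0,0,0.02,0,-1,0,0,0.02,0,-1,0,0,0,0,-1]}}

```text
t: 3.62
position: [0.4205, 0.2735, 0.1041]
orientation: [-0.085, 0.996, 0.007, 0.008]
ft_force: [-0.2, -2.1, 4.0]
gripper_width: 0.0005
```

```bash
python3 - <<'E'
from st import *
st()
b=snap('side','s2')[165:265,190:320]
print(robot.pinpoint('paddle','side')[:2],proj('side',robot.state()['position']))
cv2.imwrite('pics/z2.png',cv2.resize(b,(650,500),interpolation=2)[:,:,::-1])
E
```

```text
3.62 [0.4205 0.2735 0.1041] toolx [-0.9853 -0.1697 -0.0175] tooly [-0.1699  0.9854  0.0124] F [-0.2224 -2.0956  4.0392] w 0.00046862625314422654 q7 1.0413783578071394
[{'point': [239.4, 201.5], 'p': 0.66}] [240.1718 198.4551]
```

View pics/z2.png

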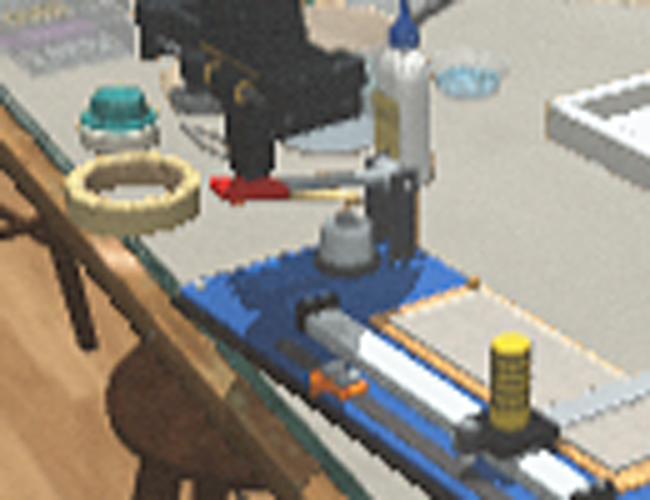

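The shut fingers at (250,170) have the red paddle about level at (250,188). I'll carry on to the bottom.

Request:
{"name": "apply_moves", "arguments": {"steps": [0.005,-0.002,0.016,0,-1,0.005,-0.002,0.014,0,-1,0.003,-0.001,0.012,0,-1,0,-0.001,0.008,0,-1]}}

```text
t: 4.22
position: [0.4178, 0.273, 0.0623]
orientation: [-0.085, 0.996, 0.013, 0.017]
ft_force: [-19.4, -9.3, 69.3]
gripper_width: 0.0003
```

Request:
{"name": "apply_moves", "arguments": {"steps": [0,0,-0.025,0,-1,-0.002,0,-0.025,0,-1,-0.002,0,-0.025,0,-1,0,0,-0.025,0,-1,0,0,0,0,-1]}}

```text
t: 4.85
position: [0.4225, 0.2737, 0.1709]
orientation: [-0.085, 0.996, 0.016, 0.023]
ft_force: [-0.0, -0.5, 0.1]
gripper_width: 0.0006
```

```bash
python3 - <<'E'
from st import *
st()
b=snap('side','s3')
print(robot.pinpoint('paddle','side')[:2],proj('side',robot.state()['position']))
E
```

```text
4.85 [0.4225 0.2737 0.1709] toolx [-0.9846 -0.1679 -0.0483] tooly [-0.1694  0.9851  0.0289] F [-0.0095 -0.5199  0.1473] w 0.0005516888726861609 q7 1.0513829025006696
[{'point': [240.7, 192.9], 'p': 0.55}, {'point': [380.4, 288.5], 'p': 0.54}] [239.8469 181.2907]
```

Request:
{"name": "apply_moves", "arguments": {"steps": [0.004,-0.002,0.03,0,-1,0.003,-0.002,0.025,0,-1,0.003,-0.002,0.02,0,-1,0.002,0,0.012,0,-1,0,0,0.006,0,-1]}}

```text
t: 5.58
position: [0.4133, 0.2687, 0.0706]
orientation: [-0.085, 0.996, 0.016, 0.021]
ft_force: [-0.4, 0.2, 5.0]
gripper_width: 0.0002
```

Request:
{"name": "apply_moves", "arguments": {"steps": [0,0,0.005,0,-1,0,0,0.002,0,-1]}}

```text
t: 5.82
position: [0.4138, 0.2688, 0.0637]
orientation: [-0.085, 0.996, 0.015, 0.02]
ft_force: [-4.4, -3.2, 20.8]
gripper_width: 0.0004
```

At the stop again, with 21 N. Raise the lever, then make the third stroke.

Request:
{"name": "apply_moves", "arguments": {"steps": [0,0,-0.025,0,-1,0,0,-0.025,0,-1,0,0,-0.025,0,-1,0,0,-0.025,0,-1,0,0,0,0,-1,0,0,0,0,-1]}}

```text
t: 6.58
position: [0.4107, 0.2659, 0.1663]
orientation: [-0.085, 0.996, 0.016, 0.021]
ft_force: [0.3, -0.0, 0.0]
gripper_width: 0.0008
```

```bash
python3 - <<'E'
from st import *
st()
b=snap('side','s4')
print(robot.pinpoint('paddle','side')[:2],proj('side',robot.state()['position']))
E
```

```text
6.58 [0.4107 0.2659 0.1663] toolx [-0.9847 -0.1684 -0.0448] tooly [-0.1697  0.9851  0.0277] F [ 0.3453 -0.0258  0.0075] w 0.0007689542080224459 q7 1.0491096851556287
[{'point': [242.2, 193.6], 'p': 0.66}] [237.7782 183.2795]
```

Request:
{"name": "apply_moves", "arguments": {"steps": [0.001,0,0.027,0,-1,0.001,0,0.025,0,-1,0,0,0.02,0,-1,0,0,0.012,0,-1,0,0,0.008,0,-1,0,0,0.004,0,-1]}}

```text
t: 7.42
position: [0.41, 0.2679, 0.0648]
orientation: [-0.085, 0.996, 0.014, 0.018]
ft_force: [-1.4, -1.5, 5.1]
gripper_width: 0.0004
```

Request:
{"name": "apply_moves", "arguments": {"steps": [0,0,0.002,0,-1,0,0,0.001,0,-1]}}

```text
t: 7.68
position: [0.4102, 0.268, 0.0631]
orientation: [-0.085, 0.996, 0.014, 0.018]
ft_force: [-7.4, -3.3, 21.1]
gripper_width: 0.0001
```

Request:
{"name": "apply_moves", "arguments": {"steps": [0,0,-0.025,0,-1,0,0,-0.025,0,-1,0,0,-0.025,0,-1,0,0,-0.03,0,-1,0,0,-0.025,0,-1,0,0,0,0,-1,-0.001,-0.04,0,0,1,-0.001,-0.04,0,0,1,-0.001,-0.04,0,0,1,-0.001,-0.04,0,0,1,-0.001,-0.04,0,0,1,-0.001,-0.04,0,0,1,-0.001,-0.03,0,0,1,0,0,0,0,1]}}

```text
t: 9.43
position: [0.4636, -0.0068, 0.1853]
orientation: [-0.085, 0.996, 0.017, 0.023]
ft_force: [0.9, 0.5, 0.0]
gripper_width: 0.0784
```

```bash
python3 - <<'E'
from st import *
p,R=st(); print('z',R[:,2])
b=snap('side','s5')
print(robot.pinpoint('paddle','side')[:2])
g=robot.pinpoint('grip','side'); print(g[:2])
print('delta tcp->grip top',R.T@(np.array([.466,-.0105,.1])-p))
E
```

```text
9.43 [ 0.4636 -0.0068  0.1853] toolx [-0.9845 -0.1685 -0.0479] tooly [-0.17   0.985  0.03 ] F [0.9302 0.4909 0.0113] w 0.07836506391230517 q7 1.7480711991688516
z [ 0.0421  0.0376 -0.9984]
[{'point': [239.7, 191.0], 'p': 0.46}]
[{'point': [289.7, 232.6], 'p': 0.77}, {'point': [240.3, 189.4], 'p': 0.31}]
delta tcp->grip top [ 0.0023 -0.0066  0.0851]
```

Request:
{"name": "apply_moves", "arguments": {"steps": [0.002,-0.004,0.02,0,1,0.001,-0.003,0.025,0,1,0,0,0.025,0,1,0,0,0.025,0,1,0,0,0.018,0,1,0,0,0,0,1], "grip_force": 20}}

```text
t: 10.32
position: [0.4665, 0.0041, 0.0693]
orientation: [-0.095, 0.995, 0.02, 0.023]
ft_force: [0.2, 0.2, 0.7]
gripper_width: 0.0881
```

```bash
python3 - <<'E'
from st import *
p,R=st(); print('z',R[:,2])
a=snap('side','s6')[185:285,220:350]
print('want',R.T@(np.array([.4668,-.010,.065])-p))
cv2.imwrite('pics/z6.png',cv2.resize(a,(650,500),interpolation=2)[:,:,::-1])
E
```

```text
10.32 [0.4665 0.0041 0.0693] toolx [-0.9807 -0.1887 -0.0505] tooly [-0.1906  0.9811  0.0349] F [0.2482 0.2107 0.7053] w 0.08805233671230632 q7 1.7938899976288065
z [ 0.043   0.0438 -0.9981]
want [ 0.0025 -0.014   0.0036]
```

View pics/z6.png

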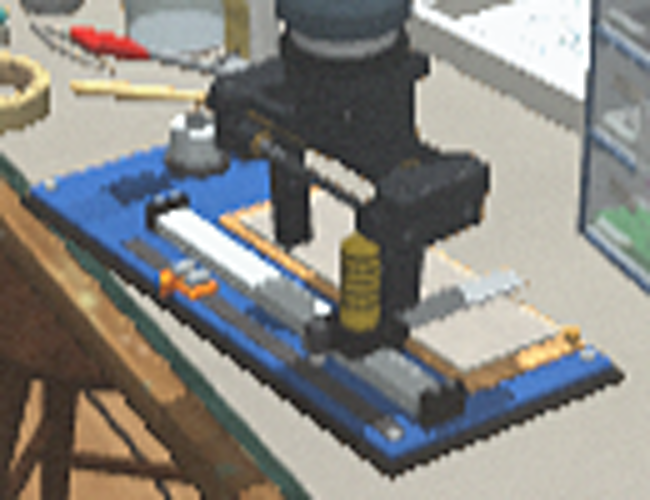

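The fingers straddle the grip at (362,280); it still sits about 14–20 mm to the −y side of the jaw middle. I'll centre on it.

Request:
{"name": "apply_moves", "arguments": {"steps": [0.002,-0.009,0.001,1.2,1,0.002,-0.007,0.002,1.2,1,0,0,0,0,1]}}

```text
t: 10.75
position: [0.4673, -0.013, 0.0678]
orientation: [-0.073, 0.997, 0.02, 0.025]
ft_force: [0.3, 0.4, 1.1]
gripper_width: 0.0882
```

```bash
python3 - <<'E'
from st import *
p,R=st(); print('z',R[:,2])
for c in ['side','top']:
    im=snap(c,'7'+c)
    g=robot.pinpoint('grip',c)[:1]
    print(c,g and (g[0]['point'],g[0]['p'],atz(c,g[0]['point'],.1)))
im=snap('side','s7b')
hsv=cv2.cvtColor(im,cv2.COLOR_RGB2HSV);m=cv2.inRange(hsv,(22,120,60),(35,255,255));m[:,:270]=0;m[:,320:]=0;m[:200]=0;m[270:]=0
ys,xs=np.nonzero(m);print(xs.min(),xs.max(),ys.min(),ys.max(),np.median(xs),np.median(ys),len(xs))
pt=p-R[:,2]*0.019
print('pinch',pt,'proj',proj('side',pt), 'grip mid z.0775 from side', atz('side',(xs.mean(),ys.mean()),.0775))
E
```

```text
10.75 [ 0.4673 -0.013   0.0678] toolx [-0.988  -0.1448 -0.0534] tooly [-0.1469  0.9885  0.0366] F [0.3064 0.4016 1.0995] w 0.08817590127016628 q7 1.7997791617766
z [ 0.0475  0.044  -0.9979]
side ([291.1, 232.0], 0.78, array([ 0.4669, -0.0088,  0.1   ]))
top ([337.3, 226.9], 0.81, array([ 0.4673, -0.0069,  0.1   ]))
288 295 232 250 292.0 242.0 105
pinch [ 0.4664 -0.0139  0.0868] proj [291.6662 236.6334] grip mid z.0775 from side [ 0.4591 -0.028   0.0775]
```

Request:
{"name": "apply_moves", "arguments": {"steps": [0,0,0,0,-1,0,0,0,0,-1,0,0,0,0,-1,0,0,0,0,-1,0,0,0,0,-1,0,0,0,0,-1], "grip_force": 25}}

```text
t: 11.75
position: [0.4673, -0.0115, 0.0676]
orientation: [-0.075, 0.997, 0.021, 0.025]
ft_force: [-0.5, 0.5, -0.0]
gripper_width: 0.03
```

```bash
python3 - <<'E'
from st import *
p,R=st(); print('z',R[:,2])
print('grip y est (gauge)', end=' ')
from g import *
P=[.4843,.0672,.149]
print(inv(P,p), 'to .045 in world:',W(P,-.03,.063,0))
E
```

```text
11.75 [ 0.4673 -0.0115  0.0676] toolx [-0.9876 -0.1478 -0.0532] tooly [-0.1499  0.988   0.0372] F [-0.5184  0.5417 -0.0112] w 0.02996650863916173 q7 1.7998440066252848
z [ 0.047   0.0447 -0.9979]
grip y est (gauge) [-0.0285 -0.0753] to .045 in world: [0.4453 0.125  0.    ]
```

Request:
{"name": "apply_moves", "arguments": {"steps": [0,0,0,0,-1,0,0,0,0,-1,0,0,0,0,-1]}}

```text
t: 12.12
position: [0.4672, -0.0115, 0.0676]
orientation: [-0.075, 0.997, 0.021, 0.025]
ft_force: [-0.4, -0.4, 0.1]
gripper_width: 0.0233
```

Request:
{"name": "apply_moves", "arguments": {"steps": [0,0.015,0.0005,0,-1,0,0.015,0.0005,0,-1,0,0.015,0.0005,0,-1,0,0.015,0.0005,0,-1,0,0.015,0.0005,0,-1,0,0.01,0.0004,0,-1,0,0,0,0,-1]}}

```text
t: 13.0
position: [0.4525, 0.0806, 0.0676]
orientation: [-0.077, 0.997, 0.021, 0.025]
ft_force: [0.5, 1.2, -1.4]
gripper_width: 0.0234
```

```bash
python3 - <<'E'
from st import *
p,R=st(); print('z',R[:,2])
from g import *
print(inv([.4843,.0672,.149],p))
b=snap('side','s8')[195:275,215:335]; snap('top','t8')
cv2.imwrite('pics/z8.png',cv2.resize(b,(780,520),interpolation=2)[:,:,::-1])
for c in ['side','top']:
  for l in ['grip','notch','carriage']: print(c,l,[(x['point'],round(x['p'],2)) for x in robot.pinpoint(l,c)[:2]])
E
```

```text
13.0 [0.4525 0.0806 0.0676] toolx [-0.987  -0.1517 -0.0526] tooly [-0.1538  0.9874  0.0375] F [ 0.466   1.1747 -1.3718] w 0.023432719104479697 q7 1.6015069379770572
z [ 0.0462  0.0451 -0.9979]
[-0.0294  0.0179]
side grip [([269.4, 218.7], 0.58), ([232.9, 187.9], 0.3)]
side notch [([253.4, 239.5], 0.55)]
side carriage [([274.8, 247.5], 0.55)]
top grip [([163.6, 237.2], 0.34)]
top notch [([298.6, 243.6], 0.41)]
top carriage []
```

View pics/z8.png

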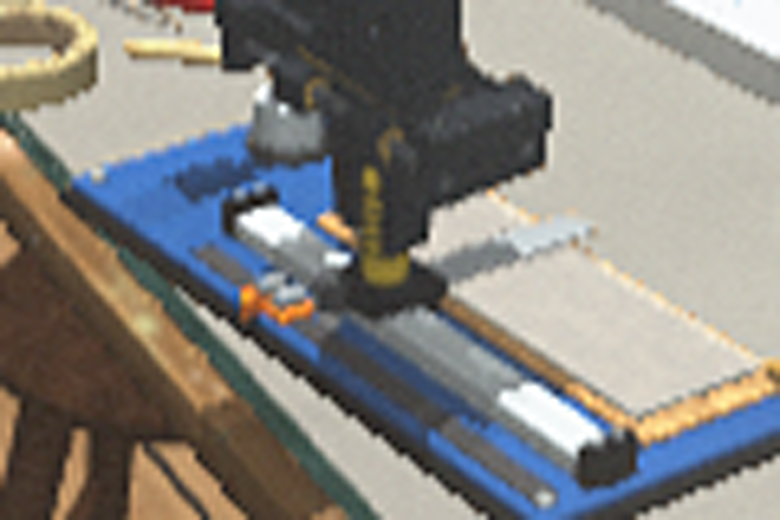

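The carriage (390,290) approaches the clip (283,295), with roughly 40 mm left. I'll go on in smaller steps, watching the force.

Request:
{"name": "apply_moves", "arguments": {"steps": [0,0.008,0.0003,0,-1,0,0.007,0.0003,0,-1,0,0.003,0,0,-1,0,0,0,0,-1]}}

```text
t: 13.9
position: [0.45, 0.0964, 0.0676]
orientation: [-0.074, 0.997, 0.02, 0.025]
ft_force: [0.2, -0.6, -0.5]
gripper_width: 0.0231
```

```bash
cat > q.py <<'E'
from st import *
from g import *
p,R=st(); print('gauge xy',inv([.4843,.0672,.149],p),'Fy',np.array([-.148,.989,0])@robot.state()['ft_force'])
E
python3 q.py
```

```text
13.9 [0.45   0.0964 0.0676] toolx [-0.9877 -0.1474 -0.0522] tooly [-0.1494  0.9881  0.0358] F [ 0.2464 -0.6082 -0.5286] w 0.023101208695428994 q7 1.5601171165667658
gauge xy [-0.0296  0.034 ] Fy -0.637981514888334
```

Request:
{"name": "apply_moves", "arguments": {"steps": [0,0.004,0.0001,0,-1,0,0.003,0.0001,0,-1]}}

```text
t: 14.15
position: [0.4489, 0.1033, 0.0676]
orientation: [-0.074, 0.997, 0.02, 0.025]
ft_force: [0.2, -1.9, -0.2]
gripper_width: 0.0236
```

Request:
{"name": "apply_moves", "arguments": {"steps": [0,0.003,0.0001,0,-1]}}

```text
t: 14.28
position: [0.4484, 0.1064, 0.0676]
orientation: [-0.074, 0.997, 0.02, 0.025]
ft_force: [-0.4, -0.8, -0.4]
gripper_width: 0.0232
```

Request:
{"name": "apply_moves", "arguments": {"steps": [0,0.003,0.0001,0,-1]}}

```text
t: 14.4
position: [0.4479, 0.1095, 0.0676]
orientation: [-0.074, 0.997, 0.02, 0.025]
ft_force: [0.8, -1.4, -0.2]
gripper_width: 0.0234
```

Request:
{"name": "apply_moves", "arguments": {"steps": [0,0.002,0.0001,0,-1]}}

```text
t: 14.52
position: [0.4476, 0.1113, 0.0676]
orientation: [-0.074, 0.997, 0.019, 0.025]
ft_force: [1.0, -6.2, 1.4]
gripper_width: 0.0234
```

Request:
{"name": "apply_moves", "arguments": {"steps": [0,0.002,0.0001,0,-1]}}

```text
t: 14.65
position: [0.4476, 0.1117, 0.0676]
orientation: [-0.073, 0.997, 0.019, 0.025]
ft_force: [1.4, -10.0, 1.7]
gripper_width: 0.0236
```

Request:
{"name": "apply_moves", "arguments": {"steps": [0,0.002,0.0001,0,-1]}}

```text
t: 14.78
position: [0.4476, 0.1117, 0.0676]
orientation: [-0.072, 0.997, 0.018, 0.025]
ft_force: [1.2, -9.0, 1.9]
gripper_width: 0.0233
```

The first hump is met at y≈0.111, so the notch should be near 0.127. I'll push a bit harder, one row at a time.

Request:
{"name": "apply_moves", "arguments": {"steps": [0,0.003,0.0001,0,-1]}}

```text
t: 14.9
position: [0.4475, 0.112, 0.0676]
orientation: [-0.071, 0.997, 0.016, 0.025]
ft_force: [1.0, -10.5, 0.8]
gripper_width: 0.0232
```

Request:
{"name": "apply_moves", "arguments": {"steps": [0,0.003,0.0001,0,-1]}}

```text
t: 15.02
position: [0.4475, 0.1123, 0.0676]
orientation: [-0.07, 0.997, 0.015, 0.025]
ft_force: [0.8, -10.2, 2.1]
gripper_width: 0.0237
```

Request:
{"name": "apply_moves", "arguments": {"steps": [0,0.005,0.0001,0,-1]}}

```text
t: 15.15
position: [0.4471, 0.115, 0.0676]
orientation: [-0.068, 0.997, 0.014, 0.025]
ft_force: [1.2, -7.2, 0.4]
gripper_width: 0.0234
```

Request:
{"name": "apply_moves", "arguments": {"steps": [0,0.005,0.0001,0,-1]}}

```text
t: 15.28
position: [0.4464, 0.1191, 0.0676]
orientation: [-0.068, 0.997, 0.013, 0.025]
ft_force: [0.3, -1.2, 0.2]
gripper_width: 0.0232
```

Request:
{"name": "apply_moves", "arguments": {"steps": [0,0.003,0.0001,0,-1]}}

```text
t: 15.4
position: [0.4458, 0.1226, 0.0676]
orientation: [-0.068, 0.997, 0.013, 0.025]
ft_force: [-0.6, 0.3, -0.3]
gripper_width: 0.0233
```

Request:
{"name": "apply_moves", "arguments": {"steps": [0,0.002,0,0,-1]}}

```text
t: 15.52
position: [0.4453, 0.126, 0.0676]
orientation: [-0.069, 0.997, 0.014, 0.025]
ft_force: [0.2, 1.0, -4.5]
gripper_width: 0.0232
```

```bash
python3 q.py
```

```text
15.53 [0.4453 0.126  0.0676] toolx [-0.9893 -0.1367 -0.0511] tooly [-0.1381  0.9901  0.0245] F [ 0.1803  0.9904 -4.5163] w 0.023173605809010383 q7 1.4685439062366417
gauge xy [-0.0298  0.0639] Fy 0.9528532413583016
```

Request:
{"name": "apply_moves", "arguments": {"steps": [0,0,0,0,-1,0,0,0,0,-1]}}

```text
t: 15.78
position: [0.4452, 0.1266, 0.0676]
orientation: [-0.069, 0.997, 0.014, 0.025]
ft_force: [-0.7, -1.4, 0.2]
gripper_width: 0.0235
```

Request:
{"name": "apply_moves", "arguments": {"steps": [0,0,0,0,-1,0,0,0,0,-1]}}

```text
t: 16.02
position: [0.4452, 0.1265, 0.0676]
orientation: [-0.069, 0.997, 0.014, 0.025]
ft_force: [0.6, 0.3, 0.3]
gripper_width: 0.0232
```

```bash
python3 - <<'E'
import q
from h import *
a=snap('side','s9')[195:275,215:335]; 
print([(x['point'],round(x['p'],2)) for l in('notch','paddle') for x in robot.pinpoint(l,'side')[:2]])
b=snap('top','t9')[185:265,230:350]
o=np.hstack([cv2.resize(i,(400,267),interpolation=2) for i in(a,b)])
cv2.imwrite('pics/z9.png',o[:,:,::-1])
E
```

```text
16.02 [0.4452 0.1265 0.0676] toolx [-0.9892 -0.1377 -0.0511] tooly [-0.1391  0.99    0.0249] F [0.6165 0.2834 0.2954] w 0.023166330118919838 q7 1.468723018715207
gauge xy [-0.0299  0.0645] Fy 0.1890013262560557
[([255.3, 243.2], 0.61), ([242.2, 193.5], 0.61)]
```

View pics/z9.png

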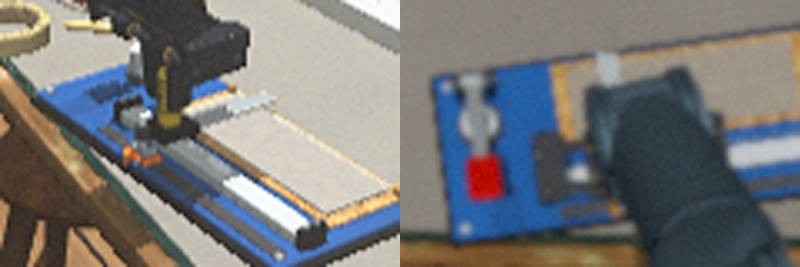

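No force at y=0.1265, which agrees with the hump-based estimate of 0.127. One small probe each way will confirm the centring.

Request:
{"name": "apply_moves", "arguments": {"steps": [0,0.002,0,0,-1,0,0,0,0,-1]}}

```text
t: 16.48
position: [0.4451, 0.1269, 0.0676]
orientation: [-0.069, 0.997, 0.013, 0.025]
ft_force: [-0.2, -1.9, -0.6]
gripper_width: 0.0234
```

Request:
{"name": "apply_moves", "arguments": {"steps": [0,-0.002,0,0,-1,0,-0.001,0,0,-1,0,0,0,0,-1]}}

```text
t: 16.85
position: [0.4453, 0.1262, 0.0676]
orientation: [-0.07, 0.997, 0.015, 0.025]
ft_force: [-0.3, 0.6, -1.2]
gripper_width: 0.0231
```

Request:
{"name": "apply_moves", "arguments": {"steps": [0,-0.001,0,0,-1,0,0,0,0,-1]}}

```text
t: 17.1
position: [0.4453, 0.126, 0.0676]
orientation: [-0.07, 0.997, 0.015, 0.025]
ft_force: [-0.1, 2.2, -0.1]
gripper_width: 0.0229
```

Request:
{"name": "apply_moves", "arguments": {"steps": [0,0.0005,0,0,-1,0,0,0,0,-1,0,0,0,0,-1,0,0,0,0,-1]}}

```text
t: 17.6
position: [0.4453, 0.1262, 0.0676]
orientation: [-0.07, 0.997, 0.015, 0.025]
ft_force: [-0.3, 1.4, -0.7]
gripper_width: 0.0236
```

```bash
python3 - <<'E'
import q
from h import *
print(np.abs(robot.state()['joint_velocities']).max())
snap('side','s10'); print([(x['point'],round(x['p'],2)) for x in robot.pinpoint('paddle','side')[:1]])
robot.sign_off()
E
```

```text
17.6 [0.4453 0.1262 0.0676] toolx [-0.989  -0.1389 -0.0512] tooly [-0.1403  0.9898  0.026 ] F [-0.2504  1.426  -0.6735] w 0.02361193652181777 q7 1.4721699516179045
gauge xy [-0.0298  0.0641] Fy 1.4473517415123633
0.0007557315673720943
[([242.9, 193.5], 0.5)]
the job is handed in; nothing more can be done
```

I pumped the lever through three strokes, then slid the carriage over the first hump into the notch. I handed the job in at about 17.6 s of robot time, still pinching the grip; no verdict came back.

- **Lever:** Each press bottomed at its stop, with the fingertips at z ≈ 0.063. After strokes one and two the side camera found the paddle back at its rest place. After the third I read it again before gripping and before sign-off, and it was up each time.
- **Press force:** The first press was harder than needed and reached about 69 N at the wrist. That is under the 120 N wrist limit. It was the fingers pressing, so I took it that the 40 N limit on the arm and gripper body did not apply. The other two presses peaked at about 21 N.
- **Notch:** The ball met the hump at y ≈ 0.111 and crested at about 0.119, which puts the notch centre near 0.127. The camera estimate was 0.125, and the carriage rests at 0.126. Small pushes each way were pulled back towards the middle.
- **Final state:** The finger opening is 23.6 mm on the 24 mm grip with a 25 N grip command, and the joints are still. About 1.4 N of force along the rail remained, which is within the carriage's own friction.
- **Disagreements and gaps:** One early side-camera estimate put the notch 15 to 30 mm further right. I discarded it because the contact readings contradicted it. The tool also picked up about 3° of tilt while pressing, and I left it. I did not measure the bystanders' positions at the end. The arm was not taken near any of them.

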